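# Put the light-sensitive vial away in the dark box

### The job

Three loose capped reagent bottles stand on the worktop to the right of the grey two-bay box: stand the smallest of them in whichever bay of the box is open now, setting it down, not dropping it. Then swing the box's hinged cover by its bar up past vertical and over to that side, and let it down gently until it lies flat on the box over the bottle. Leave the other two bottles standing where they are.

Things in the scene. Friction and masses are not known exactly. Their poses are not given: they have to be found in the camera images.
- conj_vial: The smallest bottle: a reagent vial 32 mm in diameter and 58 mm tall (body up to 44 mm, then a ribbed cap 29 mm wide from 34 mm up to 58 mm), about 50 g, standing loose. Origin at the centre of its underside, z up. The three bottles stand to the right of the box, two near the front edge and one behind them, 100 mm or more between centres; which stands where varies. A row of fixed binders 310 mm tall stands farther right and back (x above 0.56 m, y below -0.28 m).
- tmb_dark: Middle-sized dark reagent bottle, 48 mm in diameter, 90 mm tall, loose; to be left alone. Origin at the centre of its underside.
- stop_amber: Largest brown reagent bottle, 56 mm in diameter, 105 mm tall, loose; to be left alone. Origin at the centre of its underside.
- box: Grey two-bay box fixed to the worktop, 126 (x) by 151 (y) mm, walls 5 mm thick, wall tops 72 mm above the worktop. A centre wall along its x axis parts it into a left bay (+y) and a right bay (-y), each 116 (x) by 70 (y) mm inside with its floor 6 mm above the worktop. Origin at the centre of its underside, z up; turned at most about 0.25 rad about z. The cover's hinge line runs along the box's x axis above the centre wall, 77 mm above the worktop.
- bay_left (a point): Centre of the left (+y) bay's inner floor, 6 mm above the worktop; axes as the box.
- bay_right (a point): Centre of the right (-y) bay's inner floor, 6 mm above the worktop; axes as the box.
- cover (a joint): Angle of the flat metal cover (122 by 68 mm, 5 mm thick, about 140 g) on the hinge line: 0 lies flat over the left bay, so that the right bay is open; pi (3.14) lies flat over the right bay, so that the left bay is open; pi/2 stands upright. Both ends are firm stops. Hardly any friction: released anywhere between, it falls. At the start it lies at one of the two ends, at random; now and then it is still falling onto that end during the first second.
- cover_bar (a point): Middle of the cover's grip bar, a round steel bar 10 mm in diameter, 104 mm long, parallel to the hinge line (the box's x axis) and 110 mm from it; a 10 mm round arm at each end joins it to the cover's free edge, leaving an open gap 30 mm wide between bar and cover plate. When the cover lies flat the bar overhangs the box's side, 77 mm above the worktop. The bar is round and can turn between fingers that go on pointing down through the whole swing.
Things that resemble listed ones, but are neither listed nor needed, are in the scene too. What is shaped like the conj_vial but red is not meant.

How it is judged:
By the outcome, as a careful person would: the job done as asked, in the order asked, and still so for the second after the job is handed in, with the robot touching nothing.
It also fails if it takes over 70 s, if anything falls off the work surface, if the arm or the gripper's body presses on something with over 40 N, if the wrist force passes 120 N, or if a joint passes its speed limit or range.

### The arm

A 7-joint arm with a two-finger parallel gripper is mounted at the origin on a cart in front of the work surface, level with it; the furniture and walls round the work are solid. World frame = base frame: x ahead of the robot, y to its left, z up, the work surface at z = 0. Lengths are in m, angles in rad, forces in N, time in s.
With the tool pointing down it reaches from about 0.4 to 0.875 m from the base axis. Payload 4.4 kg.
Tool frame: the origin (TCP) lies between the finger pads; the fingertips stand 8 mm ahead of it and the grasp point (between the pads) lies 11 mm behind it (env.tip_extent is the distance from the TCP to the fingertips, in m); z points along the fingers, y is the line along which they close (so a half turn about z gives the same grasp; the last joint's range is limited). The gripper opens to 85 mm and grips with 20 to 120 N. Pads are 22 mm wide; open, the fingers measure 114 mm over their backs; the gripper's body (76 mm by 85 mm) begins 54 mm behind the grasp point. The pads swing forward as they close: fully open they stand 13 mm farther back than shut.
Start: joints at [1.093, 0.628, 0.038, 1.517, -0.027, 0.996, -0.02], TCP at [0.26, -0.596, 0.239] pointing down, gripper open.
Joint ranges: [-3.06, 3.06], [-0.37, 2.12], [-1.25, 1.32], [0.18, 2.47], [-1.1, 4.24], [0.23, 1.98], [-2.94, 2.94]. Speed limits (rad/s): [2.57, 2.57, 3.14, 3.14, 3.14, 3.14, 3.14].

### API

Orientations are given as a unit quaternion [x, y, z, w].
In Python, from plant import sense, eyes, job, env gives the robot as it stands.
- The arm moves only by the tool drive_tool, never from a script. Its argument "motion" is one flat list of numbers, 7 for each row, row after row: the opening, from 0 (shut) to 1 (fully open), then the shift along the world's x, y, z in mm, then the turn, a rotation vector about the world's x, y, z in rad. In form: [hand, dx, dy, dz, wx, wy, wz, hand, dx, dy, dz, wx, wy, wz, ...]. A call has exactly 5 rows; each row is the pose to reach, as a shift and turn from the pose commanded when the call began; what a row does not reach only later rows make up. A row lasts 1/8 s, in which the tool goes at most 62.5 mm and 10.7 degrees, less where a joint would pass 70% of its speed; a pose out of reach is approached as far as the arm can. A call with a gripper value outside its range is refused whole. The fingers move at their own pace and stop on an object; "squeeze" is the grip in N (left out, the last holds). Time passes only in rows, so rows that repeat a pose let the fingers close, or fill a call up. It gives the time, the measured TCP pose, the force, the opening and the grip force at its end, in the units of the state.
- sense(): the state, without advancing time (a new reading comes with each control period).
- eyes.snapshot(name): name is "scene" or "top" or "wrist"; returns a dict with "image" (420x560x3 uint8, red, green, blue), "depth" (420x560 float32, m along the optical axis (not along the pixel's ray), 0 where there is no reading), "fx", "fy", "cx", "cy" (pixels), "R" (3x3) and "t" (3): a world point X has camera coordinates R X + t. Camera axes: x right, y down, z forward; pixel columns grow to the right and rows downward; lengths in m; the calibration is good to about 2 mm. A picture is of the moment at which its call begins.
- job.hand_in(): hands the job in; it is judged then, once.
The state is a dict: "t": time; "joints": joint angles; "dq": joint speeds; "joint_efforts": joint torques, N m; "position": TCP position; "ee_rot": TCP orientation; "ft_force": force on the tool from outside, world axes, zero at the start; "ft_torque": the same for the moment, N m; "opening": opening from 0.0 (shut) to 1.0 (fully open); "grasp_force": force on a finger pad.
Only numpy, scipy, OpenCV 4.12 (cv2) and the standard library are available. Lean on these libraries where they do the work, as an engineer would, in place of code of your own. Each camera call takes 0.05 s, during which the arm holds its last target. There are 200 camera calls.

## Working session

There is one attempt and no reset: what is moved stays moved. The work goes in short steps, Python scripts to look and compute and a tool call to move; the robot and the scene stay as the last step left them, time stands still between calls to the robot, and variables do not carry over. Pictures are saved under pics/ and viewed, at most 10 in all, crops included, and the job is handed in when it is done.

Besides the shell and the picture viewer there is one more tool, called after "Call:" by a JSON object that holds its "api" and its "payload", one argument or row to a line. drive_tool: Moves the arm, as the interface text tells. Its arguments: {"type":"object","properties":{"motion":{"type":"array"},"squeeze":{"type":"number"}},"required":["motion"]}

```bash
mkdir -p pics
cat > h.py <<'E'
from plant import sense, eyes, job, env
import cv2, numpy as np
def snap(n,f):
    s=eyes.snapshot(n); cv2.imwrite(f'pics/{f}.png',cv2.cvtColor(s['image'],cv2.COLOR_RGB2BGR)); np.savez(f'pics/{f}.npz',**s); return s
def P(s,u,v,z=None):
    r=np.array([(u-s['cx'])/s['fx'],(v-s['cy'])/s['fy'],1.]); R=s['R'];t=s['t']
    if z is None: return R.T@(r*s['depth'][int(v),int(u)]-t)
    d=R.T@r; o=-R.T@t
    return o+d*(z-o[2])/d[2]
E
python3 - <<'E'
from h import *
a=snap('top','top1');b=snap('scene','sc1')
s=sense();print({k:np.round(v,3) for k,v in s.items()}, env.tip_extent)
cv2.imwrite('pics/both.png',cv2.resize(np.vstack([cv2.imread('pics/top1.png')]),(800,600)))
E
```

```text
{'t': np.float64(0.1), 'joints': array([ 1.093,  0.629,  0.038,  1.518, -0.027,  0.996, -0.02 ]), 'dq': array([-0.   , -0.002,  0.   ,  0.   ,  0.002,  0.004,  0.001]), 'joint_efforts': array([ 2.0000e-03, -5.6454e+01,  1.2300e+00, -1.9397e+01,  1.1000e-02,
        6.0000e-03,  0.0000e+00]), 'position': array([ 0.26 , -0.595,  0.238]), 'ee_rot': array([ 0.979,  0.204, -0.   , -0.001]), 'ft_force': array([-0.231, -0.554,  0.252]), 'ft_torque': array([ 0.03 , -0.022,  0.022]), 'grasp_force': np.float64(0.0), 'opening': np.float64(1.002)} 0.008
```

View pics/both.png

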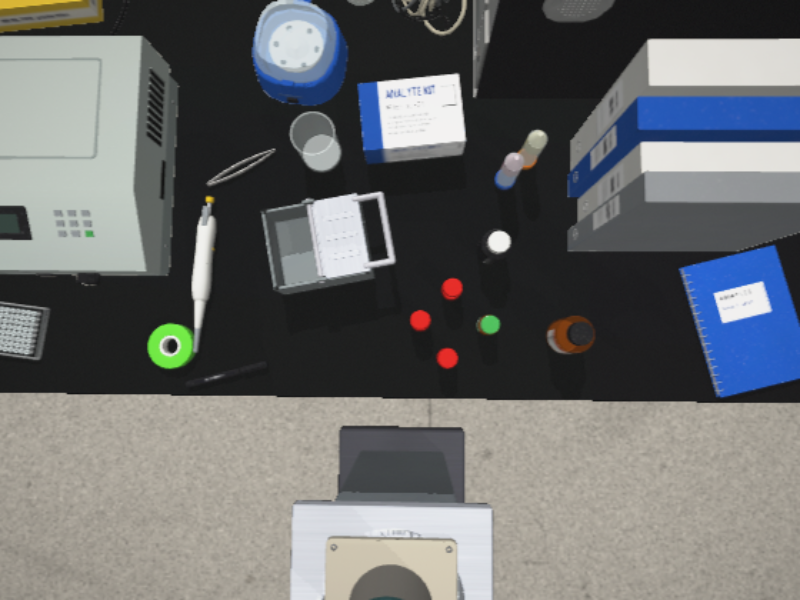

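View pics/sc1.png

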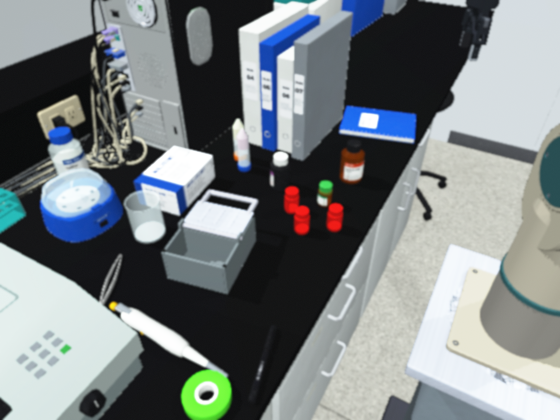

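Top view (800x600): the cover lies over the right bay, so the left bay is open. Lookalikes: the green-capped vial (488,324); red vials (452,288), (420,320), (447,358); white-capped dark bottle (497,243); brown bottle (570,335). I choose the green-capped one. Next a close crop.

Run:
```python
from h import *
a=snap('top','top2');im=cv2.imread('pics/top2.png')
c=im[125:275,175:375]; cv2.imwrite('pics/crop1.png',cv2.resize(c,None,fx=4,fy=4,interpolation=cv2.INTER_CUBIC))
hsv=cv2.cvtColor(im,cv2.COLOR_BGR2HSV)
for n,(u,v) in dict(vial=(342,227),red1=(316,202),red2=(294,224),red3=(313,250),white=(348,169),brown=(403,233)).items():
    print(n,P(a,u,v).round(3))
m=cv2.inRange(hsv,(50,100,60),(80,255,255)); m[:,:330]=0;m[:,355:]=0
ys,xs=np.nonzero(m);print(xs.mean(),ys.mean(),len(xs),P(a,xs.mean(),ys.mean(),.058).round(4))
```

```text
vial [ 0.438 -0.148  0.054]
red1 [ 0.491 -0.091  0.059]
red2 [ 0.443 -0.044  0.056]
red3 [ 0.387 -0.085  0.056]
white [ 0.559 -0.156  0.09 ]
brown [ 0.425 -0.266  0.104]
343.09589041095893 226.73972602739727 146 [ 0.4379 -0.1503  0.058 ]
```

View pics/crop1.png

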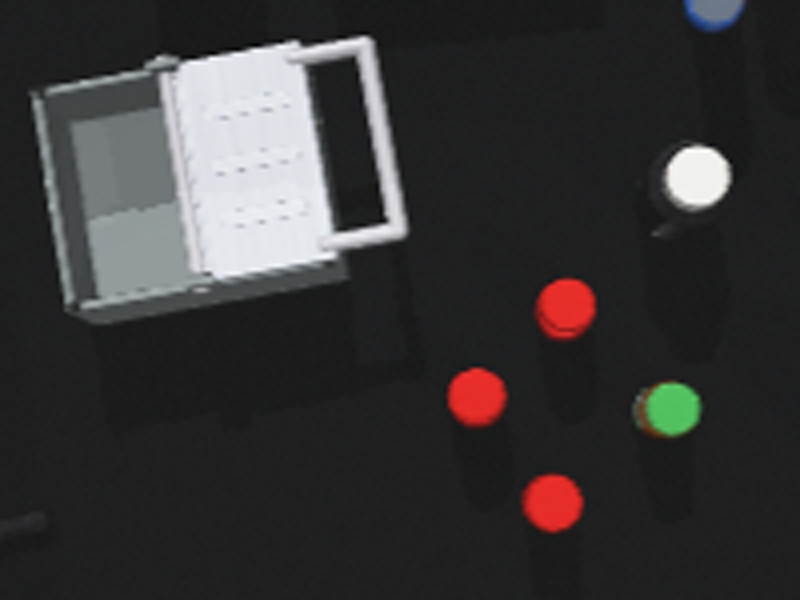

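Crop: the cap at (671,408) is green on a brown body, so it is the vial. Bar ends are at (369,43) and (400,232), hinge ends (167,75) and (199,278), and the left wall's outer corners (38,93) and (72,310).

Run:
```python
from h import *
a=dict(np.load('pics/top2.npz'))
f=lambda u,v,z:P(a,u/4+175,v/4+125,z)[:2]
for n,(p,q,z) in dict(bar=((369,43),(400,232),.082),hinge=((172,75),(201,276),.08),left=((36,93),(69,312),.072)).items():
    A,B=f(*p,z),f(*q,z); print(n,A.round(4),B.round(4),'mid',((A+B)/2).round(4),'yaw',np.arctan2(*(A-B)[::-1]).round(3),'len',np.linalg.norm(A-B).round(4))
for n,p in dict(pip=(143,175),glass=(222,100),kit=(290,90)).items(): print(n,P(a,*p).round(3))
print(P(a,240,165).round(3),P(a,258,165).round(3),P(a,271,160).round(3))
```

```text
bar [0.6321 0.0161] [ 0.529 -0.002] mid [0.5805 0.0071] yaw 0.174 len 0.1047
hinge [0.6144 0.1231] [0.5046 0.1047] mid [0.5595 0.1139] yaw 0.166 len 0.1113
left [0.606  0.1994] [0.4853 0.1773] mid [0.5457 0.1883] yaw 0.181 len 0.1227
pip [0.554 0.306 0.025]
glass [0.741 0.131 0.005]
kit [ 0.743 -0.032  0.062]
[0.568 0.074 0.078] [0.584 0.042 0.001] [0.58  0.007 0.079]
```

Call:
{"api": "drive_tool", "payload": {
  "motion": [1,20,50,0,0,0,0.13,1,40,100,0,0,0,0.27,1,60,150,0,0,0,0.41,1,80,200,0,0,0,0.55,1,100,250,0,0,0,0.68],
  "squeeze": 25
}}

```text
t: 0.78
position: [0.3606, -0.344, 0.2393]
ee_rot: [0.854, 0.521, 0.0, 0.0]
ft_force: [1.2, 0.2, 1.1]
opening: 1.0
grasp_force: 0.0
```

Call:
{"api": "drive_tool", "payload": {
  "motion": [1,20,50,0,0,0,0.15,1,40,100,-10,0,0,0.3,1,60,150,-20,0,0,0.45,1,77,195,-30,0,0,0.6,1,77,195,-40,0,0,0.653]
}}

```text
t: 1.4
position: [0.4387, -0.1467, 0.1992]
ee_rot: [0.639, 0.769, 0.001, -0.0]
ft_force: [-0.9, -0.7, 0.2]
opening: 1.0
grasp_force: 0.0
```

Run:
```python
from h import *
w=snap('wrist','w1');s=sense();print({k:np.round(s[k],4) for k in('t','position','ee_rot','opening','joints','ft_force')})
im=cv2.imread('pics/w1.png');hsv=cv2.cvtColor(im,cv2.COLOR_BGR2HSV)
m=cv2.inRange(hsv,(50,100,60),(80,255,255))
n,l,st,c=cv2.connectedComponentsWithStats(m)
for i in range(1,n):
  if st[i,4]>100: print(st[i],c[i],P(w,*c[i],.058).round(4))
```

```text
{'t': np.float64(1.45), 'position': array([ 0.4369, -0.149 ,  0.1979]), 'ee_rot': array([ 6.403e-01,  7.681e-01, -1.000e-04, -1.100e-03]), 'opening': np.float64(0.9999), 'joints': array([ 0.5231,  0.4445, -0.352 ,  2.0621,  0.2382,  0.6751,  0.1963]), 'ft_force': array([-0.3638, -0.8574, -1.4218])}
[ 259  174   36   38 1065] [276.34929577 192.75962441] [ 0.436  -0.1475  0.058 ]
```

View pics/w1.png

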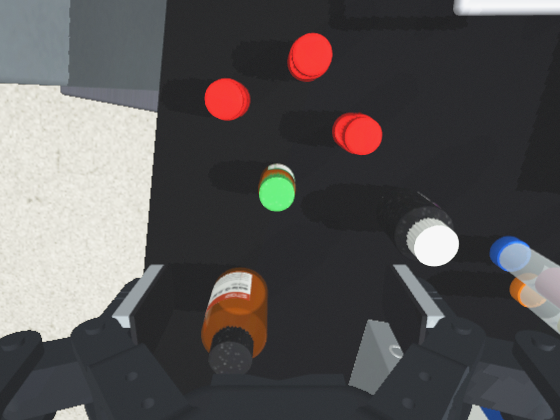

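The wrist view shows the green cap at (276,193), directly below the tool, with the red vials and the other bottles clear of the fingers. I go down and grip.

Call:
{"api": "drive_tool", "payload": {
  "motion": [1,0,1,-45,0,0,0,1,0,1,-90,0,0,0,1,0,1,-130,0,0,0,1,0,1,-160,0,0,0,1,0,1,-171,0,0,0]
}}

```text
t: 2.08
position: [0.4356, -0.1512, 0.0265]
ee_rot: [0.644, 0.765, -0.001, -0.001]
ft_force: [0.7, -0.8, 0.1]
opening: 1.001
grasp_force: 0.0
```

Call:
{"api": "drive_tool", "payload": {
  "motion": [0.6,0,0,0,0,0,0,0.4,0,0,0,0,0,0,0.2,0,0,0,0,0,0,0.1,0,0,0,0,0,0,0.1,0,0,0,0,0,0]
}}

```text
t: 2.7
position: [0.4377, -0.1502, 0.0291]
ee_rot: [0.643, 0.766, 0.0, 0.001]
ft_force: [-0.3, -0.3, 6.5]
opening: 0.362
grasp_force: 24.7
```

Call:
{"api": "drive_tool", "payload": {
  "motion": [0.1,0,0,30,0,0,0,0.1,0,0,70,0,0,0,0.1,0,0,110,0,0,0,0.1,15,40,130,0,0,0,0.1,30,80,130,0,0,0]
}}

```text
t: 3.32
position: [0.4686, -0.0695, 0.1603]
ee_rot: [0.644, 0.765, 0.001, 0.002]
ft_force: [0.1, -0.5, -1.1]
opening: 0.358
grasp_force: 25.2
```

Call:
{"api": "drive_tool", "payload": {
  "motion": [0.1,18,45,0,0,0,0,0.1,36,90,0,0,0,0,0.1,54,135,0,0,0,0,0.1,72,180,0,0,0,0,0.1,87,221,0,0,0,0]
}}

```text
t: 3.95
position: [0.5544, 0.1531, 0.1584]
ee_rot: [0.643, 0.766, 0.0, -0.0]
ft_force: [-0.3, 0.0, 0.0]
opening: 0.358
grasp_force: 25.2
```

Run:
```python
from h import *
w=snap('wrist','w2');s=sense();print({k:np.round(s[k],4) for k in('t','position','ee_rot','opening','grasp_force','ft_force')})
```

```text
{'t': np.float64(4.0), 'position': array([0.5562, 0.1613, 0.159 ]), 'ee_rot': array([ 0.6403,  0.7681,  0.0043, -0.001 ]), 'opening': np.float64(0.3534), 'grasp_force': np.float64(25.2211), 'ft_force': array([ 2.8897,  6.3465, -0.9307])}
```

View pics/w2.png

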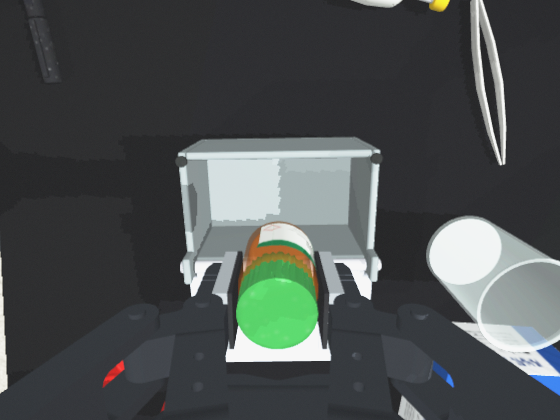

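The box is ahead in view: left wall's top corners at (181,159) and (377,157), and the vial hangs upright between the pads. I measure the wall and descend partway.

Call:
{"api": "drive_tool", "payload": {
  "motion": [0.1,0,0,0,0,0,0,0.1,0,0,0,0,0,0,0.1,0,0,-10,0,0,0,0.1,0,0,-20,0,0,0,0.1,0,0,-25,0,0,0]
}}

```text
t: 4.62
position: [0.5536, 0.1506, 0.1322]
ee_rot: [0.643, 0.766, -0.001, -0.0]
ft_force: [0.1, -0.4, -1.0]
opening: 0.361
grasp_force: 25.2
```

Run:
```python
from h import *
a=dict(np.load('pics/w2.npz'))
A=P(a,181,155,.072)[:2];B=P(a,379,154,.072)[:2];m=(A+B)/2;y=np.arctan2(*(B-A)[::-1]);e=np.array([-np.sin(y),np.cos(y)])
print(A,B,m,y,np.linalg.norm(B-A),'hinge',m-.073*e,'bay',m-.038*e)
s=sense();print(s['position'],s['ft_force'])
```

```text
[0.48675984 0.18016049] [0.60748562 0.20212535] [0.54712273 0.19114292] 0.17997155397654815 0.12270765778634535 hinge [0.56018985 0.11932196] bay [0.55392479 0.15375667]
[0.55360748 0.1505692  0.13218025] [ 0.13642422 -0.38560978 -1.0373918 ]
```

Call:
{"api": "drive_tool", "payload": {
  "motion": [0.1,0,2,-25,0,0,0,0.1,0,2,-50,0,0,0,0.1,0,2,-70,0,0,0,0.1,0,2,-85,0,0,0,0.1,0,2,-92,0,0,0]
}}

```text
t: 5.25
position: [0.5539, 0.1532, 0.0404]
ee_rot: [0.643, 0.766, -0.0, -0.0]
ft_force: [0.1, 0.8, -1.8]
opening: 0.359
grasp_force: 25.2
```

Call:
{"api": "drive_tool", "payload": {
  "motion": [0.1,0,0,-1,0,0,0,0.1,0,0,-2,0,0,0,0.1,0,0,-3,0,0,0,0.1,0,0,-4,0,0,0,0.1,0,0,-4,0,0,0]
}}

```text
t: 5.88
position: [0.5543, 0.1533, 0.0374]
ee_rot: [0.643, 0.766, 0.0, 0.0]
ft_force: [-0.2, 0.5, 0.1]
opening: 0.358
grasp_force: 25.2
```

Call:
{"api": "drive_tool", "payload": {
  "motion": [0.1,0,0,-0.5,0,0,0,0.1,0,0,-1,0,0,0,0.1,0,0,-1.5,0,0,0,0.1,0,0,-2,0,0,0,0.1,0,0,-2,0,0,0]
}}

```text
t: 6.5
position: [0.5542, 0.1534, 0.0353]
ee_rot: [0.643, 0.766, 0.0, -0.0]
ft_force: [0.0, -0.2, -1.2]
opening: 0.36
grasp_force: 25.2
```

Call:
{"api": "drive_tool", "payload": {
  "motion": [0.1,0,0,-0.5,0,0,0,0.1,0,0,-1,0,0,0,0.1,0,0,-1.5,0,0,0,0.1,0,0,-1.5,0,0,0,0.1,0,0,-1.5,0,0,0]
}}

```text
t: 7.12
position: [0.5543, 0.1534, 0.0351]
ee_rot: [0.643, 0.766, 0.0, 0.0]
ft_force: [-2.4, -2.1, 11.2]
opening: 0.358
grasp_force: 26.0
```

Contact with the floor. I ease off and release.

Call:
{"api": "drive_tool", "payload": {
  "motion": [0.1,0,0,1,0,0,0,0.4,0,0,1,0,0,0,0.5,0,0,1,0,0,0,0.6,0,0,1,0,0,0,0.6,0,0,1,0,0,0]
}}

```text
t: 7.75
position: [0.5542, 0.1533, 0.0347]
ee_rot: [0.643, 0.766, -0.0, -0.0]
ft_force: [0.5, 0.2, 0.7]
opening: 0.601
grasp_force: 0.0
```

Call:
{"api": "drive_tool", "payload": {
  "motion": [0.6,0,0,15,0,0,0,0.6,0,0,45,0,0,0,0.6,0,0,90,0,0,0,0.6,0,-20,130,0,0,-0.15,0.6,5,-60,140,0,0,-0.33]
}}

```text
t: 8.38
position: [0.5608, 0.0956, 0.1789]
ee_rot: [0.761, 0.649, 0.003, 0.001]
ft_force: [0.1, 0.0, -0.1]
opening: 0.597
grasp_force: 0.0
```

Run:
```python
from h import *
snap('top','t3');im=cv2.imread('pics/t3.png')
cv2.imwrite('pics/c3.png',cv2.resize(im[110:220,170:300],None,fx=4,fy=4,interpolation=cv2.INTER_CUBIC))
s=sense();print({k:np.round(s[k],4) for k in('t','position','ee_rot','joints')})
```

```text
{'t': np.float64(8.425), 'position': array([0.5616, 0.0861, 0.1788]), 'ee_rot': array([0.7654, 0.6435, 0.0009, 0.0035]), 'joints': array([-0.0451,  0.5926, -0.2443,  1.8132,  0.2063,  0.7556, -0.5722])}
```

View pics/c3.png

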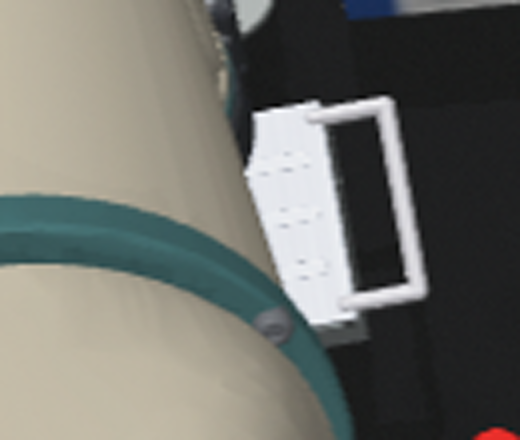

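The arm hides the box, but the cover is still flat on the right. I turn a quarter and go above the bar, to look with the wrist camera.

Call:
{"api": "drive_tool", "payload": {
  "motion": [0.6,4,-17,0,0,0,-0.17,0.6,8,-35,0,0,0,-0.34,0.6,12,-52,0,0,0,-0.51,0.6,16,-70,0,0,0,-0.68,0.6,20,-86,0,0,0,-0.85]
}}

```text
t: 9.05
position: [0.5793, 0.0068, 0.1756]
ee_rot: [0.961, 0.276, 0.0, -0.0]
ft_force: [-1.3, 0.2, 0.0]
opening: 0.598
grasp_force: 0.0
```

Call:
{"api": "drive_tool", "payload": {
  "motion": [0.6,0,0,0,0,0,-0.17,0.6,0,0,0,0,0,-0.34,0.5,0,0,0,0,0,-0.39,0.4,0,0,0,0,0,-0.39,0.28,0,0,0,0,0,-0.39]
}}

```text
t: 9.68
position: [0.5792, 0.0075, 0.1752]
ee_rot: [0.996, 0.088, 0.0, -0.0]
ft_force: [0.0, -0.3, 0.1]
opening: 0.278
grasp_force: 0.0
```

Run:
```python
from h import *
snap('wrist','w4');snap('scene','sc4')
a=cv2.imread('pics/w4.png');b=cv2.imread('pics/sc4.png')[150:310,130:290]
cv2.imwrite('pics/w4b.png',np.hstack([a,cv2.resize(b,(240,240),interpolation=cv2.INTER_CUBIC) if 0 else cv2.copyMakeBorder(cv2.resize(b,(240,240)),0,180,0,0,cv2.BORDER_CONSTANT)]))
s=sense();print({k:np.round(s[k],4) for k in('t','position','ee_rot','joints','opening','ft_force')})
```

```text
{'t': np.float64(9.775), 'position': array([0.5792, 0.0074, 0.175 ]), 'ee_rot': array([ 9.962e-01,  8.760e-02,  1.000e-04, -1.000e-04]), 'joints': array([-0.1233,  0.6068,  0.0968,  1.7881, -0.0813,  0.7504, -1.3797]), 'opening': np.float64(0.2782), 'ft_force': array([-1.0897, -0.0841,  0.1447])}
```

View pics/w4b.png

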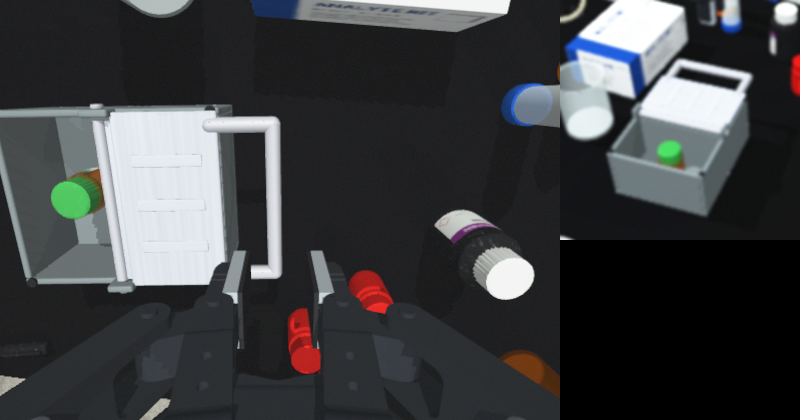

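The vial stands upright in the left bay (cap at (75,198)). The bar runs from (273,124) to (274,271) in the wrist image.

Run:
```python
from h import *
a=dict(np.load('pics/w4.npz'))
for v in (124,150,200,240,271): print(P(a,273,v,.081).round(4),P(a,273,v).round(4))
A=P(a,273,124,.081)[:2];B=P(a,274,271,.081)[:2];print((A+B)/2,np.arctan2(*(A-B)[::-1]))
A=P(a,98,106,.08)[:2];B=P(a,120,286,.08)[:2];print('hinge',(A+B)/2,np.arctan2(*(A-B)[::-1]))
```

```text
[0.6321 0.0203 0.081 ] [0.6322 0.0203 0.0813]
[0.6161 0.0176 0.081 ] [0.6163 0.0176 0.0822]
[0.5833 0.0118 0.081 ] [0.5836 0.0119 0.082 ]
[0.555  0.0069 0.081 ] [0.5556 0.007  0.0826]
[0.5317 0.0029 0.081 ] [0.5321 0.0029 0.0819]
[0.58196295 0.01125239] 0.17935652204059854
hinge [0.56188971 0.11923084] 0.15791349389905243
```

Call:
{"api": "drive_tool", "payload": {
  "motion": [0.28,3,4,-30,0,0,0,0.28,3,4,-60,0,0,0,0.28,3,4,-85,0,0,0,0.28,3,4,-100,0,0,0,0.28,3,4,-106,0,0,0]
}}

```text
t: 10.4
position: [0.582, 0.0113, 0.0682]
ee_rot: [0.996, 0.087, -0.0, -0.0]
ft_force: [0.0, -0.6, 0.6]
opening: 0.279
grasp_force: 0.0
```

Call:
{"api": "drive_tool", "payload": {
  "motion": [0.2,0,0,0,0,0,0,0.1,0,0,0,0,0,0,0,0,0,0,0,0,0,0,0,0,0,0,0,0,0,0,0,0,0,0,0],
  "squeeze": 25
}}

```text
t: 11.02
position: [0.5828, 0.0112, 0.0694]
ee_rot: [0.996, 0.087, 0.001, 0.0]
ft_force: [0.3, -0.8, 3.0]
opening: 0.1
grasp_force: 24.8
```

Call:
{"api": "drive_tool", "payload": {
  "motion": [0,-0.2,1.3,17.2,0,0,0,0,-1,5.3,34,0,0,0,0,-2.1,11.8,49.9,0,0,0,0,-3.7,20.7,64.7,0,0,0,0,-5.7,31.7,77.8,0,0,0]
}}

```text
t: 11.65
position: [0.577, 0.0411, 0.1487]
ee_rot: [0.996, 0.087, 0.001, 0.001]
ft_force: [1.3, -5.6, 2.6]
opening: 0.101
grasp_force: 24.4
```

Call:
{"api": "drive_tool", "payload": {
  "motion": [0,-2.3,12.9,11.2,0,0,0,0,-4.9,27.5,20.2,0,0,0,0,-7.7,43.1,26.8,0,0,0,0,-10.7,59.6,30.8,0,0,0,0,-13.7,76.6,32.2,0,0,0]
}}

```text
t: 12.28
position: [0.5618, 0.1203, 0.1808]
ee_rot: [0.996, 0.087, -0.0, -0.0]
ft_force: [1.4, -1.5, 5.7]
opening: 0.105
grasp_force: 25.7
```

Call:
{"api": "drive_tool", "payload": {
  "motion": [0,-3,16.9,-1.4,0,0,0,0,-6,33.5,-5.4,0,0,0,0,-8.8,49.1,-12,0,0,0,0,-11.4,63.7,-21,0,0,0,0,-13.7,76.6,-32.2,0,0,0]
}}

```text
t: 12.9
position: [0.5475, 0.1971, 0.1453]
ee_rot: [0.996, 0.088, -0.001, 0.0]
ft_force: [-3.2, -0.9, 1.1]
opening: 0.101
grasp_force: 26.1
```

Call:
{"api": "drive_tool", "payload": {
  "motion": [0,-2,11,-13.1,0,0,0,0,-3.6,19.9,-27.9,0,0,0,0,-4.7,26.4,-43.8,0,0,0,0,-5.2,29.3,-54.9,0,0,0,0,-5.5,30.9,-64.4,0,0,0]
}}

```text
t: 13.52
position: [0.5424, 0.2268, 0.0808]
ee_rot: [0.996, 0.087, -0.001, 0.0]
ft_force: [-5.2, -1.3, 0.4]
opening: 0.102
grasp_force: 26.3
```

Call:
{"api": "drive_tool", "payload": {
  "motion": [0,0,0.3,-3,0,0,0,0,-0.1,0.5,-6,0,0,0,0,-0.1,0.8,-9,0,0,0,0,-0.1,0.8,-11.5,0,0,0,0,-0.1,0.8,-13,0,0,0]
}}

```text
t: 14.15
position: [0.5426, 0.2275, 0.0688]
ee_rot: [0.996, 0.087, -0.001, 0.0]
ft_force: [-7.0, -1.9, 9.1]
opening: 0.101
grasp_force: 27.0
```

The cover is down on its stop. I release, lift clear and move away.

Call:
{"api": "drive_tool", "payload": {
  "motion": [0,0,0,0.5,0,0,0,0.15,0,0,0.5,0,0,0,0.22,0,0,0.5,0,0,0,0.28,0,0,0.5,0,0,0,0.28,0,0,0.5,0,0,0]
}}

```text
t: 14.78
position: [0.544, 0.2281, 0.0699]
ee_rot: [0.996, 0.087, 0.001, -0.0]
ft_force: [-0.4, -0.2, -0.1]
opening: 0.28
grasp_force: 0.0
```

Call:
{"api": "drive_tool", "payload": {
  "motion": [0.28,0,0,10,0,0,0,0.28,0,0,30,0,0,0,0.28,0,0,60,0,0,0,0.28,0,0,110,0,0,0,0.28,0,0,170,0,0,0]
}}

```text
t: 15.4
position: [0.5429, 0.2277, 0.2412]
ee_rot: [0.996, 0.087, -0.001, 0.0]
ft_force: [0.8, 1.0, 0.2]
opening: 0.277
grasp_force: 0.0
```

Call:
{"api": "drive_tool", "payload": {
  "motion": [0.28,-10,-50,30,0,0,0,0.28,-20,-100,60,0,0,0,0.28,-30,-150,60,0,0,0,0.28,-40,-200,60,0,0,0,0.28,-50,-250,60,0,0,0]
}}

```text
t: 16.02
position: [0.4931, -0.0237, 0.3007]
ee_rot: [0.996, 0.087, 0.001, 0.0]
ft_force: [0.9, -0.3, -0.3]
opening: 0.278
grasp_force: 0.0
```

Call:
{"api": "drive_tool", "payload": {
  "motion": [0.28,0,-50,0,0,0,0,0.28,0,-80,0,0,0,0,0.28,0,-80,0,0,0,0,0.28,0,-80,0,0,0,0,0.28,0,-80,0,0,0,0]
}}

```text
t: 16.65
position: [0.4937, -0.1006, 0.2999]
ee_rot: [0.996, 0.088, 0.0, -0.0]
ft_force: [-0.2, -0.3, 0.1]
opening: 0.279
grasp_force: 0.0
```

Run:
```python
from h import *
t=snap('top','t5');snap('scene','sc5')
a=cv2.imread('pics/t5.png')[90:270,110:430];b=cv2.imread('pics/sc5.png')[120:300,130:390]
cv2.imwrite('pics/c5.png',np.hstack([cv2.resize(a,None,fx=1.35,fy=1.35),cv2.resize(b,None,fx=1.35,fy=1.35)]))
s=sense();print({k:np.round(s[k],4) for k in('t','position','dq','ft_force')})
for p in [(210,165),(180,165)]: print(P(t,*p))
```

```text
{'t': np.float64(16.75), 'position': array([ 0.4936, -0.1009,  0.2998]), 'dq': array([ 0.004 ,  0.001 ,  0.0053, -0.0014,  0.0004,  0.0011,  0.0007]), 'ft_force': array([-0.3486,  0.3819,  0.1015])}
[0.5678368  0.13965721 0.07824002]
[ 0.58340977  0.22828753 -0.00198043]
```

View pics/c5.png

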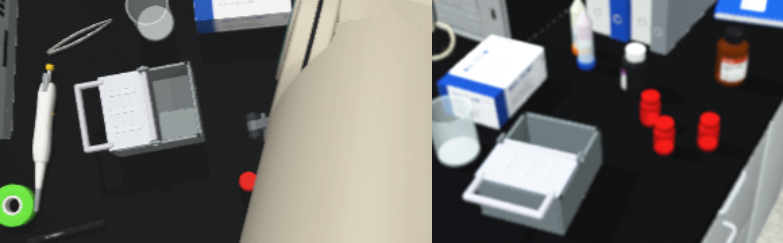

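The cover lies flat over the left bay (plate at (125,110), bar at (88,118)). In the scene view both other bottles stand where they were, and the arm is clear.

```bash
python3 -c "
from plant import job
print(job.hand_in())"
```

```text
the job is handed in; nothing more can be done
None
```

The green-capped vial (the smallest bottle) stands in the left bay with the cover lying flat over it; the other two bottles are still standing where they were, and the job is handed in at about 17 s.

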